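# Shut the matches away in the spring-lid box

### The arm

A 6-joint arm with a two-finger parallel gripper is mounted at the origin on a cart in front of the work surface, level with it; the furniture and walls round the work are solid. World frame = base frame: x ahead of the robot, y to its left, z up, the work surface at z = 0. Lengths are in m, angles in rad, forces in N, time in s.
With the tool pointing down it reaches from about 0.35 to 0.975 m from the base axis. Payload 4.9 kg.
Tool frame: the origin (TCP) lies at the very end of the fingers, on their centre line; the grasp point (between the pads) lies 19 mm behind it (manip.grasp_offset is the distance from the TCP to the grasp point, in m); z points along the fingers, y is the line along which they close (so a half turn about z gives the same grasp; the last joint's range is limited). The gripper opens to 85 mm and grips with 20 to 120 N. Pads are 22 mm wide; open, the fingers measure 114 mm over their backs; the gripper's body (76 mm by 85 mm) begins 54 mm behind the grasp point. The pads swing forward as they close: fully open they stand 13 mm farther back than shut.
Start: joints at [-1.351, 0.053, 1.613, -0, 1.476, -0.119], TCP at [0.208, -0.589, 0.231] pointing down, gripper open.
Joint ranges: [-3.01, 3.01], [-1.01, 2.22], [0.06, 2.58], [-1.02, 4.17], [0.09, 2.62], [-3.14, 3.14]. Speed limits (rad/s): [2.57, 2.57, 3.14, 3.14, 3.14, 3.14].

### API

Orientations are given as a unit quaternion [w, x, y, z].
In Python, from plant import manip, eyes, job_done, models gives the robot as it stands.
- The arm moves only by the tool servo_tool, never from a script. Its argument "motion" is one flat list of numbers, 5 for each row, row after row: the opening, from -1 (shut) to 1 (fully open), then the shift along the tool's x, y, z normalised to -1 to 1, where 1 is 120 mm, then the turn about the tool's z normalised to -1 to 1, where 1 is 45 degrees. A call has 1 to 5 rows; each row is the pose to reach, as a shift and turn from the pose commanded when the call began, along the tool's axes at that moment; what a row does not reach only later rows make up. A row lasts 1/8 s, in which the tool goes at most 62.5 mm and 10.7 degrees, less where a joint would pass 70% of its speed; a pose out of reach is approached as far as the arm can. A call with a number of a shift or a turn outside -1 to 1 is refused whole. A call with a gripper value outside its range is refused whole. The fingers move at their own pace and stop on an object; the grip force is fixed at half the most. Time passes only in rows, so rows that repeat a pose let the fingers close. It gives the time, the measured TCP pose, the force, the opening and the grip force at its end, in the units of the state.
- manip.state(): the state, without advancing time (a new reading comes with each control period).
- eyes.grab_frame(name): name is "scene" or "side" or "wrist"; returns (picture, depth): 400x640x3 uint8, red, green, blue; 400x640 float32, m along the optical axis (not along the pixel's ray), 0 where there is no reading.
- eyes.camera_params(name): a dict with "fov_y" (degrees; the focal length in pixels is half the picture's height over the tangent of half this angle, whatever the lens; pixels are square), "cx", "cy" (the principal point, pixels), "pose" (4x4, takes a point from camera to world coordinates); the wrist camera has in their place "T_tool_cam" (4x4, takes a point from camera to tool coordinates, whose origin is the TCP and whose axes are the flange's). Camera axes: x right, y up, looking along -z (the intrinsics and any distortion apply to the point x, -y, -z); pixel columns grow to the right and rows downward; lengths in m; the calibration is good to about 2 mm. The wrist camera is an equidistant fisheye: a pixel r from the principal point sees the ray r / f radians off the axis. A picture is of the moment at which its call begins: read the wrist's pose just before it. camera_params takes no time and is no camera call.
- job_done(): hands the job in; it is judged then, once.
Trained networks look in the newest picture that a camera, given by its name, has taken for a name from the list of things; names that differ only in an ending like _2 or _b are one class to them, and where a whole thing is asked for, a point or a joint stands for the part that bears it (a point fixed in the world has none). Each returns a list of dicts, best first, with "p" (0 to 1); they miss things now and then, are a little off and sometimes report something else, mostly with a low value. They report only what shows in the picture. A call takes as long as a camera call.
- models.regions_of(camera, label): "mask" (400x640 bool, what is visible of it) and "pixel" ([column, row] in pixels, amid what is visible of it).
The state is a dict: "time": time; "joint_pos": joint angles; "joint_vel": joint speeds; "joint_efforts": joint torques, N m; "tool_pos": TCP position; "tool_rot": TCP orientation; "contact_force": force on the tool from outside, world axes, zero at the start; "ft_torque": the same for the moment, N m; "gripper_width": opening from 0.0 (shut) to 1.0 (fully open); "grasp_force": force on a finger pad.
Only numpy, scipy, OpenCV 4.12 (cv2) and the standard library are available. Lean on these libraries where they do the work, as an engineer would, in place of code of your own. Each camera call takes 0.05 s, during which the arm holds its last target. There are 200 camera calls.

### The job

Lay the matchbox flat inside the open white box without dropping it in. Then tip the box's spring lid forward past its snap point and let it spring shut by itself, without pushing it down the rest of the way. Last, press the wooden panel of the shut lid firmly down until it is fully home, carefully: it takes about 11 N to move and nothing on the box may ever feel more than 25 N from the robot; leave the cup, the mug and the tin where they are.

Things in the scene. Friction and masses are not known exactly. Their poses are not given: they have to be found in the camera images.
- match_box: Card matchbox, 35 x 53 x 14 mm (x, y, z), 12 g, lying flat on the table. Origin at the centre of its underside, z up. Grasp it across its 35 mm side (its x axis).
- keep_box: White open-topped box, fixed to the table on screw feet that hold its underside 3 to 17 mm above the table; 120 x 160 mm outside (x, y), walls 5 mm, inner floor 7 mm and rim 45 mm above its underside. Origin at the centre of its underside; its x axis points to the hinge, on the side away from the robot. The hinge axis runs along the box's y at x = +64 mm, z = +47 mm.
- box_floor (a point): Centre of the box's inner floor (free floor 110 x 150 mm), axes as the box's.
- lid (a joint): Hinge angle of the spring lid (rad): 0 fully open (its start, 100 degrees up), 1.75 shut (level). An over-centre spring holds it at either end: starting it from fully open takes about 4 N at 80 mm from the hinge, less further on; the snap point lies at about 0.8 rad, beyond which it springs shut by itself in under a second. The lid is 120 mm from hinge to free edge, 158 mm wide.
- panel (a joint): How far the wooden panel (112 x 152 x 8 mm) is pressed in on its stiff posts (m): 0 standing 5 mm off the steel frame (its start), 0.005 fully home. It moves under about 11 N square to its face, stays where it is left and meets a hard stop when home, so press slowly (10 mm/s or less).
- panel_mid (a point): Middle of the panel's outer face, its axes the lid's. Lid shut: 62 mm above the underside of the box before it is pressed home, 57 mm after, at box x = +1 mm, y = 0.
- lid_edge (a point): Middle of the panel's free edge: 119 mm from the hinge axis, 11 mm outward of the lid's middle plane. With the lid open it stands about 162 mm above the underside of the box and 32 mm beyond the hinge axis; the panel is then on the lid's far side.
- stone_cup: Small stone-coloured cup, 67 mm wide, 42 mm high; leave it alone. Origin at the centre of its underside.
- tin: Round food tin, 76 mm wide, 58 mm high; leave it alone. Origin at the centre of its underside.
- small_mug: Small striped mug, 63 mm wide (91 mm with its handle), 55 mm high, beyond the box; leave it alone. Origin at the centre of its underside.

How it is judged:
On the way, in this order (a step that is already met when the one before it is completed fails the run):
1. the matchbox lies flat on the box's floor, let go, with the lid still open (x of match_box in the frame of box_floor between -0.045 and 0.045 m and y of match_box in the frame of box_floor between -0.065 and 0.065 m and z of match_box in the frame of box_floor between -0.004 and 0.006 m and angle between match_box's own z axis and vertical below 0.2 rad and linear speed of match_box below 0.02 m/s and value of joint lid below 0.45 rad and contact force between the fingers and match_box below 0.1 N), for 0.2 s.
2. the lid has sprung shut by itself and is not touched (value of joint lid above 1.69 rad and not (contact force between any of the fingers, the arm and keep_box above 0.1 N)), for 0.1 s.
3. the panel is pressed fully home on the shut lid (value of joint lid above 1.69 rad and value of joint panel above 0.0042 m), for 0.2 s.
At the end, for the whole second after the job is handed in: The matchbox lies flat and still on the box's floor (tilt under 0.2 rad), the lid is shut (within 0.06 rad) and its panel is pressed home (over 4.2 of its 5 mm) (all of step 3 and x of match_box in the frame of box_floor between -0.045 and 0.045 m and y of match_box in the frame of box_floor between -0.065 and 0.065 m and z of match_box in the frame of box_floor between -0.004 and 0.006 m and angle between match_box's own z axis and vertical below 0.2 rad and linear speed of match_box below 0.02 m/s); the robot touches nothing.
It fails at once if the robot presses on the box or its lid with more than 25 N (contact force between any of the fingers, the arm and keep_box above 25 N).
It fails at once if the lid is pushed on by hand well past its snap point instead of springing shut (value of joint lid between 1.1 and 1.65 rad and contact force between any of the fingers, the arm and keep_box above 0.5 N).
It fails at once if the matchbox is dropped or thrown into the box (linear speed of match_box above 0.6 m/s and height (world z) of match_box below 0.06 m and horizontal distance between match_box and box_floor below 0.09 m).
It fails at once if the cup, mug or tin is moved over 30 mm or tipped (distance of any of stone_cup, tin, small_mug from where it was at the start of the episode above 0.03 m or angle between any of stone_cup, tin, small_mug's own z axis and vertical above 0.5 rad).
It also fails if it takes over 61 s, if anything falls off the work surface, if the arm or the gripper's body presses on something with over 40 N, if the wrist force passes 120 N, or if a joint passes its speed limit or range.

## Working session

There is one attempt and no reset: what is moved stays moved. The work goes in short steps, Python scripts to look and compute and a tool call to move; the robot and the scene stay as the last step left them, time stands still between calls to the robot, and variables do not carry over. Pictures are saved under pics/ and viewed, at most 10 in all, crops included, and the job is handed in when it is done.

Besides the shell and the picture viewer there is one more tool, called as name(argument=value, ...) on one line, values as JSON. servo_tool: Moves the arm, as the interface text tells. Its arguments: {"type":"object","properties":{"motion":{"type":"array","items":{"type":"number","minimum":-1,"maximum":1}}},"required":["motion"]}

```bash
mkdir -p pics
cat > h.py <<'E'
import numpy as np, cv2
from plant import manip, eyes, models
from scipy.spatial.transform import Rotation as R
def grab(name):
    s=manip.state(); im,d=eyes.grab_frame(name); p=eyes.camera_params(name)
    f=200/np.tan(np.radians(p['fov_y'])/2)
    if name=='wrist':
        q=s['tool_rot']; T=np.eye(4); T[:3,:3]=R.from_quat([q[1],q[2],q[3],q[0]]).as_matrix(); T[:3,3]=s['tool_pos']
        P=T@p['T_tool_cam']
    else: P=p['pose']
    v,u=np.mgrid[:400,:640].astype(float); a=(u-p['cx'])/f; b=(v-p['cy'])/f
    if name=='wrist':
        r=np.hypot(a,b); k=np.where(r>1e-9,np.tan(np.minimum(r,1.5))/np.maximum(r,1e-9),1); a=a*k;b=b*k
    X=np.stack([a*d,-b*d,-d],-1)@P[:3,:3].T+P[:3,3]
    X[d<=0]=np.nan
    return im,d,X,P
def save(im,n): cv2.imwrite('pics/'+n,im[:,:,::-1])
E
python3 - <<'E'
from h import *
print(manip.state()); print(manip.grasp_offset)
for c in ('scene','side'):
    im,d,X,P=grab(c); save(im,c+'0.png'); print(c,P.round(3).tolist(),{k:v for k,v in eyes.camera_params(c).items() if k!='pose'})
    for l in ('match_box','keep_box','lid','panel','stone_cup','tin','small_mug'):
        for r in models.regions_of(c,l)[:2]:
            Y=X[r['mask']]; Y=Y[~np.isnan(Y[:,0])]
            if len(Y): print(c,l,round(r['p'],2),r['pixel'],len(Y),np.median(Y,0).round(3),np.percentile(Y,2,axis=0).round(3),np.percentile(Y,98,axis=0).round(3))
E
```

```text
{'time': 0.0, 'joint_pos': array([-1.35096322e+00,  5.33639835e-02,  1.61429068e+00,  3.13373263e-05,
        1.47600184e+00, -1.18994712e-01]), 'joint_vel': array([-0.00099807,  0.00024878, -0.00059169,  0.00161906, -0.0003487 ,
        0.00079942]), 'joint_efforts': array([-3.60304948e-04, -3.93691921e+01, -3.70173848e+01, -9.65873483e-05,
        7.15765374e-03, -8.20888232e-06]), 'tool_pos': array([ 0.20761399, -0.5888509 ,  0.23006059]), 'tool_rot': array([-1.03139939e-03,  9.85683482e-01,  1.68603111e-01, -3.64298166e-05]), 'contact_force': array([-1.1480487 , -0.47888109,  0.89008268]), 'ft_torque': array([-0.02820185,  0.00028906,  0.02123449]), 'grasp_force': 0.0, 'gripper_width': 0.9990929178099266}
0.0187
scene [[0.893, 0.333, -0.304, 0.259], [-0.451, 0.677, -0.582, -0.472], [0.012, 0.656, 0.755, 0.827], [0.0, 0.0, 0.0, 1.0]] {'fov_y': 55.29979624950868, 'cx': 314.0835190367828, 'cy': 198.3960893840839}
scene match_box 0.58 [346.7, 255.0] 305 [ 0.58  -0.048  0.015] [ 0.563 -0.073  0.005] [ 0.603 -0.02   0.019]
scene keep_box 0.72 [301.1, 188.0] 4732 [0.564 0.166 0.047] [0.
[... 633 characters left out ...]
.587, 0.416, -0.694, -0.193], [-0.809, 0.302, -0.504, -0.443], [-0.0, 0.858, 0.514, 0.66], [0.0, 0.0, 0.0, 1.0]] {'fov_y': 44.7352975485628, 'cx': 327.83587943038486, 'cy': 203.17765328651143}
side match_box 0.86 [387.9, 256.6] 360 [ 0.577 -0.046  0.013] [ 0.562 -0.072 -0.   ] [ 0.603 -0.02   0.016]
side keep_box 0.96 [306.2, 206.4] 6256 [0.572 0.166 0.054] [0.453 0.07  0.01 ] [0.617 0.249 0.167]
side lid 0.68 [309.9, 182.8] 3226 [0.589 0.178 0.114] [0.558 0.108 0.053] [0.621 0.253 0.169]
side stone_cup 0.77 [369.7, 289.1] 868 [ 0.454 -0.078  0.027] [ 0.412 -0.113 -0.   ] [ 0.475 -0.05   0.042]
side small_mug 0.77 [383.9, 209.8] 626 [0.683 0.031 0.038] [0.645 0.002 0.005] [0.728 0.058 0.054]
```

Run:
```python
from h import *
for c in ('scene','side'):
    im,d,X,P=grab(c)
    r=models.regions_of(c,'match_box')[0]; Y=X[r['mask']]; Y=Y[(Y[:,2]>0.009)]
    print(c,'mb',len(Y),cv2.minAreaRect((Y[:,:2]*1000).astype(np.float32)))
    m=models.regions_of(c,'keep_box')[0]['mask']; m=cv2.dilate(m.astype(np.uint8),np.ones((5,5)))>0
    Y=X[m]; Y=Y[~np.isnan(Y[:,0])]
    h,e=np.histogram(Y[:,2],bins=np.arange(-.004,.19,.003)); print([(round(a,3),int(n)) for a,n in zip(e,h)])
    L=Y[(Y[:,2]>.075)&(Y[:,2]<.15)]; 
    A=np.c_[L[:,1],L[:,2],np.ones(len(L))]; k=np.linalg.lstsq(A,L[:,0],rcond=None)[0]; res=L[:,0]-A@k; L=L[abs(res)<.006]; A=A[abs(res)<.006];k=np.linalg.lstsq(A,L[:,0],rcond=None)[0]
    print('lid x=a*y+b*z+c',k, 'yaw',np.degrees(np.arctan(-k[0])))
    g=[Y[(Y[:,2]>z-.004)&(Y[:,2]<z+.004)] for z in (.052,)][0]
    print('rim',cv2.minAreaRect((g[:,:2]*1000).astype(np.float32)), np.median(g[:,2]))
    save(cv2.resize(im[100:330,180:460],None,fx=2.5,fy=2.5),c+'1.png')
```

```text
scene mb 274 ((583.1688842773438, -44.989810943603516), (35.950218200683594, 55.14813232421875), 11.84197998046875)
[(np.float64(-0.004), 57), (np.float64(-0.001), 358), (np.float64(0.002), 171), (np.float64(0.005), 7), (np.float64(0.008), 79), (np.float64(0.011), 682), (np.float64(0.014), 558), (np.float64(0.017), 94), (np.float64(0.02), 87), (np.float64(0.023), 91), (np.float64(0.026), 86), (np.float64(0.029), 96), (np.float64(0.032), 96), (np.float64(0.035), 90), (np.float64(0.038), 101), (np.float64(0.041), 106), (np.float64(0.044), 82), (np.float64(0.047), 147), (np.float64(0.05), 228), (np.float64(0.053), 72), (np.float64(0.056), 54), (np.float64(0.059), 40), (np.float64(0.062), 28), (np.float64(0.065), 11), (np.float64(0.068), 33), (np.float64(0.071), 86), (np.float64(0.074), 47), (np.float64(0.077), 36), (np.float64(0.08), 41), (np.float64(0.083), 48), (np.float64(0.086), 46), (np.float64(0.089), 35), (np.float64(0.092), 48), (np.float64(0.095), 45), (np.float64(0.098), 44), (np.float64(0.101), 46), (np.float64(0.104), 49), (np.float64(0.107), 39), (np.float64(0.11), 44), (np
[... 2043 characters left out ...]
 (np.float64(0.128), 84), (np.float64(0.131), 82), (np.float64(0.134), 77), (np.float64(0.137), 83), (np.float64(0.14), 76), (np.float64(0.143), 84), (np.float64(0.146), 85), (np.float64(0.149), 79), (np.float64(0.152), 77), (np.float64(0.155), 83), (np.float64(0.158), 52), (np.float64(0.161), 81), (np.float64(0.164), 156), (np.float64(0.167), 122), (np.float64(0.17), 15), (np.float64(0.173), 0), (np.float64(0.176), 0), (np.float64(0.179), 0), (np.float64(0.182), 0), (np.float64(0.185), 0)]
lid x=a*y+b*z+c [-0.34952685  0.19073509  0.62961137] yaw 19.265891895065003
rim ((523.9646606445312, 161.40069580078125), (138.21209716796875, 168.63937377929688), 18.528932571411133) 0.05005047440609767
```

View pics/scene1.png

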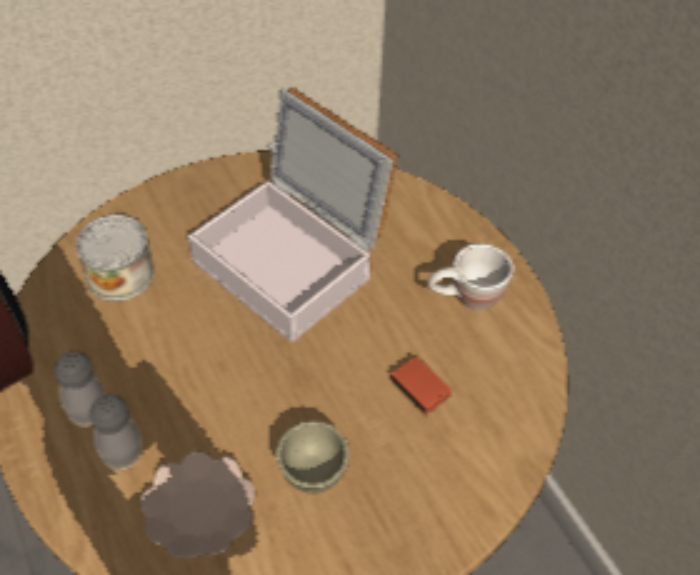

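Run:
```python
from h import *
im,d,X,P=grab('scene'); im2,d2,X2,P2=grab('side')
t=np.radians(19.35); c,s=np.cos(t),np.sin(t)
for n,Z,cam in(('scene',X,'scene'),('side',X2,'side')):
    m=models.regions_of(cam,'keep_box')[0]['mask']; Y=Z[m]; Y=Y[~np.isnan(Y[:,0])]
    xb=Y[:,0]*c+Y[:,1]*s; yb=-Y[:,0]*s+Y[:,1]*c
    r=(Y[:,2]>.04)&(Y[:,2]<.056); l=Y[:,2]>.075
    print(n,'rim xb',np.percentile(xb[r],[.5,2,98]).round(4),'yb',np.percentile(yb[r],[1,99]).round(4),'lid yb',np.percentile(yb[l],[1,99]).round(4), 'floor z',np.median(Y[(Y[:,2]>.006)&(Y[:,2]<.022),2]))
    A=Z.reshape(-1,3); A=A[~np.isnan(A[:,0])]
    xb=A[:,0]*c+A[:,1]*s; yb=-A[:,0]*s+A[:,1]*c
    q=(abs(yb+.023)<.12)&(A[:,2]>.1)&(A[:,2]<.45)&(xb>.65); print('wall xb min',np.percentile(xb[q],[0,1,10]) if q.any() else None)
    # obstacles near path
    p0=np.array([.208,-.589]);p1=np.array([.583,-.0445]);u=(p1-p0)/np.linalg.norm(p1-p0); w=A[:,:2]-p0; al=w@u; ac=w@[-u[1],u[0]]
    q=(al>.1)&(al<.72)&(abs(ac)<.09); B=A[q]; print('path max z',np.percentile(B[:,2],[99,99.9,100]) if q.any() else None, B[B[:,2].argmax()])
    q=(A[:,0]>.3)&(A[:,0]<.85)&(abs(A[:,1])<.35)&(A[:,2]>.09); print('tall', np.unique((A[q]*10).round().astype(int),axis=0).tolist()[:40])
```

```text
scene rim xb [0.4797 0.4802 0.6036] yb [-0.1064  0.0534] lid yb [-0.1038  0.0523] floor z 0.01391844085546462
wall xb min [0.96529934 0.96793574 0.97420151]
path max z [0.03216349 0.04441602 0.04614004] [ 0.47341721 -0.08491606  0.04614004]
tall [[6, 1, 1], [6, 1, 2], [6, 2, 1], [6, 2, 2], [6, 3, 1], [6, 3, 2], [8, -3, 2], [8, -3, 3], [8, -2, 2]]
side rim xb [0.4789 0.4797 0.6067] yb [-0.105   0.0553] lid yb [-0.1024  0.0532] floor z 0.012153761741978408
wall xb min [0.96374033 0.96779614 0.97707165]
path max z [0.0387264  0.04197109 0.04266754] [ 0.4698648  -0.06972437  0.04266754]
tall [[6, 1, 1], [6, 1, 2], [6, 2, 1], [6, 2, 2], [6, 3, 1], [6, 3, 2], [8, -3, 2], [8, -2, 2]]
```

servo_tool(motion=[1,0.89,-0.65,0,0,1,0.89,-0.65,0,0,1,0.89,-0.65,0,0])

```text
time: 1.68
tool_pos: [0.2842, -0.4779, 0.2313]
tool_rot: [-0.0, 0.985, 0.17, 0.0]
contact_force: [-0.3, -0.1, -0.0]
gripper_width: 0.997
grasp_force: 0.0
```

servo_tool(motion=[1,0.89,-0.65,0,0,1,0.89,-0.65,0,0,1,0.89,-0.65,0,0])

```text
time: 2.05
tool_pos: [0.3587, -0.3695, 0.2315]
tool_rot: [0.0, 0.985, 0.171, 0.0]
contact_force: [0.1, 0.5, -0.4]
gripper_width: 1.0
grasp_force: 0.0
```

servo_tool(motion=[1,0.89,-0.65,0,0,1,0.89,-0.65,0,0,1,0.89,-0.65,0,0])

```text
time: 2.42
tool_pos: [0.4333, -0.2611, 0.2315]
tool_rot: [0.0, 0.985, 0.17, 0.0]
contact_force: [-0.1, 0.4, -0.6]
gripper_width: 1.0
grasp_force: 0.0
```

servo_tool(motion=[1,0.89,-0.65,0,0,1,0.89,-0.65,0,0,1,0.89,-0.65,0,0])

```text
time: 2.8
tool_pos: [0.5081, -0.1525, 0.2313]
tool_rot: [0.0, 0.985, 0.17, -0.0]
contact_force: [-0.5, 0.2, -0.8]
gripper_width: 0.997
grasp_force: 0.0
```

servo_tool(motion=[1,0.89,-0.65,0,0,1,0.89,-0.65,0,0,1,0.89,-0.65,0,0])

```text
time: 3.18
tool_pos: [0.583, -0.044, 0.2311]
tool_rot: [0.0, 0.986, 0.169, -0.0]
contact_force: [-0.8, -0.2, -1.0]
gripper_width: 0.997
grasp_force: 0.0
```

servo_tool(motion=[1,0,0,0.3,-0.25,1,0,0,0.3,-0.5,1,0,0,0.3,-0.75,1,0,0,0.3,-0.918])

```text
time: 3.68
tool_pos: [0.5813, -0.0472, 0.1951]
tool_rot: [0.0, 0.862, 0.506, -0.001]
contact_force: [1.1, 0.2, -0.8]
gripper_width: 0.998
grasp_force: 0.0
```

servo_tool(motion=[1,0,0,0.3,-0.25,1,0,0,0.3,-0.5,1,0,0,0.3,-0.75,1,0,0,0.3,-0.918,1,0,0,0.3,-0.918])

```text
time: 4.3
tool_pos: [0.5815, -0.0467, 0.1592]
tool_rot: [0.0, 0.631, 0.776, -0.0]
contact_force: [-0.6, 0.8, 0.3]
gripper_width: 0.999
grasp_force: 0.0
```

Run:
```python
from h import *
im,d,X,P=grab('wrist'); save(im,'w1.png'); print(manip.state()['tool_pos'])
r=models.regions_of('wrist','match_box')
for q in r[:1]:
    Y=X[q['mask']]; Y=Y[(Y[:,2]>0.009)]
    print(q['p'],q['pixel'],len(Y),cv2.minAreaRect((Y[:,:2]*1000).astype(np.float32)),np.median(Y,0))
```

```text
[ 0.58152304 -0.0463114   0.15927063]
0.8 [330.5, 182.4] 1984 ((583.5687255859375, -43.55284881591797), (35.417564392089844, 54.07716751098633), 12.829826354980469) [ 0.58338112 -0.042218    0.01460849]
```

View pics/w1.png

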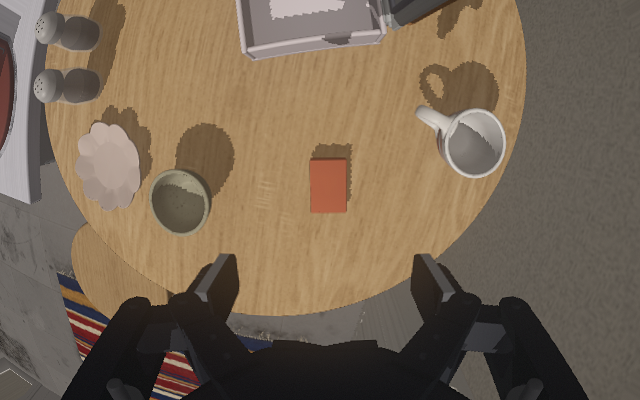

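servo_tool(motion=[0.6,0.02,0.02,0.35,0.02,0.6,0.02,0.02,0.7,0.02,0.6,0.02,0.02,1,0.02])

```text
time: 4.78
tool_pos: [0.5831, -0.042, 0.0378]
tool_rot: [-0.0, 0.636, 0.772, -0.0]
contact_force: [-0.4, -0.3, -0.5]
gripper_width: 0.804
grasp_force: 0.0
```

servo_tool(motion=[0.6,0,0,0.1,0,0.6,0,0,0.2,0,0.6,0,0,0.28,0,0.6,0,0,0.3,0,0.6,0,0,0.3,0])

```text
time: 5.4
tool_pos: [0.5841, -0.0414, 0.0039]
tool_rot: [0.0, 0.635, 0.772, 0.0]
contact_force: [0.2, 1.1, 0.4]
gripper_width: 0.801
grasp_force: 0.0
```

servo_tool(motion=[-1,0,0,0,0,-1,0,0,0,0,-1,0,0,0,0,-1,0,0,0,0,-1,0,0,0,0])

```text
time: 6.02
tool_pos: [0.5845, -0.0414, 0.0043]
tool_rot: [0.001, 0.635, 0.772, 0.0]
contact_force: [-0.5, -0.1, 6.0]
gripper_width: 0.39
grasp_force: 60.9
```

servo_tool(motion=[-1,0,0,-0.1,0,-1,0,0,-0.4,0,-1,0,0,-0.8,0,-1,0,0,-0.8,0])

```text
time: 6.52
tool_pos: [0.5868, -0.0419, 0.1048]
tool_rot: [0.004, 0.635, 0.772, 0.002]
contact_force: [0.1, -0.1, 0.2]
gripper_width: 0.389
grasp_force: 60.3
```

servo_tool(motion=[-1,0.4,-0.06,0,0,-1,0.86,-0.125,0,0,-1,0.86,-0.125,0,0])

```text
time: 6.9
tool_pos: [0.5466, 0.0597, 0.0978]
tool_rot: [-0.001, 0.634, 0.774, -0.001]
contact_force: [-0.3, -0.1, -0.6]
gripper_width: 0.388
grasp_force: 60.2
```

servo_tool(motion=[-1,0.4,-0.06,0,-0.09,-1,0.86,-0.125,0,-0.18,-1,0.86,-0.125,0,-0.18,-1,0.86,-0.125,0,-0.18])

```text
time: 7.4
tool_pos: [0.5143, 0.1547, 0.0988]
tool_rot: [-0.0, 0.579, 0.815, -0.0]
contact_force: [-0.0, -0.3, -0.1]
gripper_width: 0.384
grasp_force: 60.2
```

Run:
```python
from h import *
s=manip.state(); print(s['tool_pos'],s['contact_force'])
im,d,X,P=grab('wrist'); save(im,'w2.png')
Y=X[~np.isnan(X[...,0])]; t=np.radians(19.35);c,s=np.cos(t),np.sin(t)
xb=Y[:,0]*c+Y[:,1]*s; yb=-Y[:,0]*s+Y[:,1]*c
m=(abs(xb-.54)<.05)&(abs(yb+.0255)<.07)&(Y[:,2]<.03); print('floor',np.median(Y[m,2]))
```

```text
[0.51431247 0.15474375 0.09884819] [-0.01252253 -0.27934528 -0.13694672]
floor 0.012735056137800432
```

View pics/w2.png

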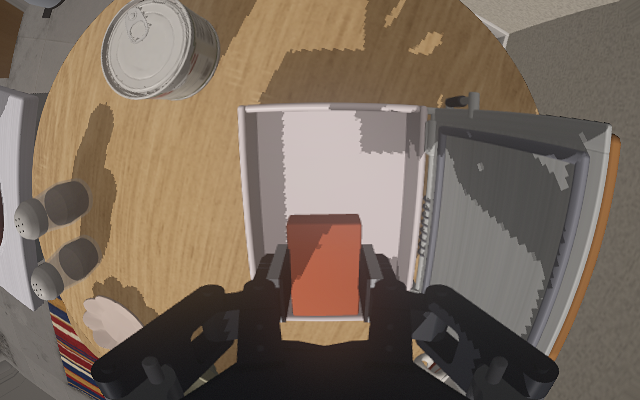

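servo_tool(motion=[-1,0,0,0.17,0,-1,0,0,0.34,0,-1,0,0,0.5,0,-1,0,0,0.57,0,-1,0,0,0.6,0])

```text
time: 8.07
tool_pos: [0.5143, 0.155, 0.0268]
tool_rot: [-0.0, 0.579, 0.815, -0.0]
contact_force: [-0.6, -0.9, -0.5]
gripper_width: 0.389
grasp_force: 60.2
```

servo_tool(motion=[-1,0,0,0.02,0,-1,0,0,0.035,0,-1,0,0,0.05,0,-1,0,0,0.06,0,-1,0,0,0.06,0])

```text
time: 8.7
tool_pos: [0.5143, 0.1555, 0.0201]
tool_rot: [-0.0, 0.579, 0.815, -0.0]
contact_force: [-0.6, -0.0, -0.0]
gripper_width: 0.392
grasp_force: 60.2
```

servo_tool(motion=[-1,0,0,0.005,0,-1,0,0,0.01,0,-1,0,0,0.015,0,-1,0,0,0.015,0])

```text
time: 9.2
tool_pos: [0.5142, 0.1554, 0.0182]
tool_rot: [-0.0, 0.579, 0.815, -0.0]
contact_force: [0.2, 0.4, -0.2]
gripper_width: 0.388
grasp_force: 60.2
```

servo_tool(motion=[-1,0,0,0.005,0,-1,0,0,0.01,0,-1,0,0,0.01,0])

```text
time: 9.57
tool_pos: [0.5143, 0.1554, 0.0171]
tool_rot: [-0.0, 0.579, 0.815, 0.0]
contact_force: [0.5, 0.3, 0.2]
gripper_width: 0.392
grasp_force: 60.2
```

servo_tool(motion=[-1,0,0,0.005,0,-1,0,0,0.01,0,-1,0,0,0.01,0])

```text
time: 9.95
tool_pos: [0.5143, 0.1555, 0.0168]
tool_rot: [-0.0, 0.579, 0.815, -0.0]
contact_force: [-4.1, 0.3, 6.7]
gripper_width: 0.39
grasp_force: 61.0
```

servo_tool(motion=[0.15,0,0,-0.005,0,0.15,0,0,-0.005,0,0.15,0,0,-0.005,0,0.15,0,0,-0.005,0])

```text
time: 10.45
tool_pos: [0.5142, 0.1554, 0.0163]
tool_rot: [-0.0, 0.579, 0.815, -0.0]
contact_force: [-0.6, 0.2, -1.1]
gripper_width: 0.572
grasp_force: 0.0
```

servo_tool(motion=[0.15,0,0,-0.1,0,0.15,0,0,-0.4,0,0.15,0,0,-0.9,0,0.15,0,0,-0.9,0])

```text
time: 10.95
tool_pos: [0.5188, 0.1562, 0.1321]
tool_rot: [0.005, 0.579, 0.815, 0.005]
contact_force: [-0.1, -0.4, -0.2]
gripper_width: 0.576
grasp_force: 0.0
```

Run:
```python
from h import *
im,d,X,P=grab('wrist'); save(im,'w3.png'); print(manip.state()['tool_pos'])
for cam in('wrist','side'):
    if cam=='side': im,d,X,P=grab('side')
    for q in models.regions_of(cam,'match_box')[:1]:
        Y=X[q['mask']]; Y=Y[~np.isnan(Y[:,0])]
        print(q['p'],q['pixel'],len(Y),np.median(Y,0),np.percentile(Y,5,axis=0),np.percentile(Y,95,axis=0))
        r=cv2.fitLine((Y*1000).astype(np.float32),2,0,.01,.01).ravel()
    for q in models.regions_of(cam,'lid')[:1]:
        Y=X[q['mask']]; print('lid',np.nanpercentile(Y,98,axis=0))
```

```text
[0.51675386 0.15581913 0.12877462]
0.8 [322.1, 197.6] 2604 [0.5142903  0.15587085 0.02708998] [0.49620925 0.13169905 0.02513729] [0.53277112 0.17833803 0.02820093]
lid [0.61349269 0.25590208 0.17092111]
0.55 [298.9, 233.5] 221 [0.51547817 0.15034987 0.02587064] [0.49693924 0.12784199 0.02041949] [0.53388681 0.17380104 0.02783996]
lid [0.6238256  0.25518296 0.16864124]
```

View pics/w3.png

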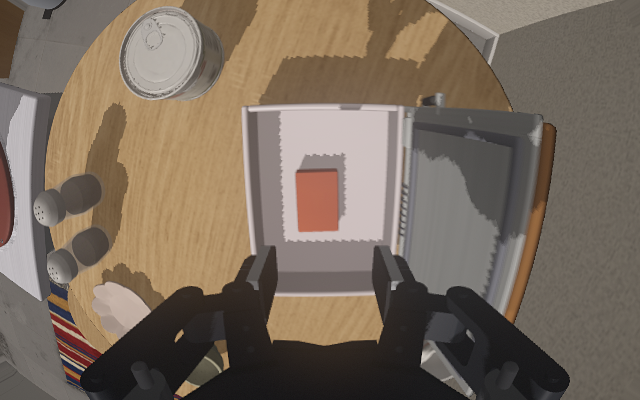

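servo_tool(motion=[-1,0,0,-0.5,0,-1,0,0,-0.92,0,-1,0,0,-0.92,0])

```text
time: 11.62
tool_pos: [0.5167, 0.1558, 0.2396]
tool_rot: [0.003, 0.579, 0.815, 0.003]
contact_force: [0.5, -0.7, -0.5]
gripper_width: 0.002
grasp_force: 0.0
```

servo_tool(motion=[-1,0,0.4,0,0,-1,0,0.8,0,0,-1,0,0.8,0,0])

```text
time: 12.0
tool_pos: [0.6055, 0.1873, 0.2303]
tool_rot: [-0.002, 0.579, 0.815, -0.002]
contact_force: [-0.5, -0.4, 0.2]
gripper_width: 0.001
grasp_force: 0.0
```

servo_tool(motion=[-1,0,0.4,0,0,-1,0,0.47,0,0,-1,0,0.47,0,0])

```text
time: 12.38
tool_pos: [0.6574, 0.2054, 0.2336]
tool_rot: [-0.001, 0.579, 0.815, -0.001]
contact_force: [-0.3, 0.2, 0.1]
gripper_width: 0.002
grasp_force: 0.0
```

servo_tool(motion=[-1,0,0,0.4,0,-1,0,0,0.8,0,-1,0,0,0.84,0,-1,0,0,0.84,0])

```text
time: 12.88
tool_pos: [0.6582, 0.2056, 0.1356]
tool_rot: [0.0, 0.579, 0.815, 0.0]
contact_force: [0.5, -0.8, 0.3]
gripper_width: 0.001
grasp_force: 0.0
```

servo_tool(motion=[-1,0,-0.06,0,0,-1,0,-0.12,0,0,-1,0,-0.18,0,0,-1,0,-0.24,0,0,-1,0,-0.3,0,0])

```text
time: 13.5
tool_pos: [0.6245, 0.1938, 0.1347]
tool_rot: [0.001, 0.579, 0.815, 0.001]
contact_force: [3.9, 0.9, 3.3]
gripper_width: -0.004
grasp_force: 2.0
```

servo_tool(motion=[-1,0,-0.04,0,0,-1,0,-0.08,0,0,-1,0,-0.12,0,0,-1,0,-0.16,0,0])

```text
time: 14.0
tool_pos: [0.6058, 0.1873, 0.1341]
tool_rot: [0.0, 0.579, 0.815, -0.0]
contact_force: [3.1, 0.2, 5.1]
gripper_width: 0.0
grasp_force: 2.8
```

servo_tool(motion=[-1,0,-0.04,0,0,-1,0,-0.08,0,0,-1,0,-0.12,0,0,-1,0,-0.16,0,0])

```text
time: 14.5
tool_pos: [0.5874, 0.1809, 0.1339]
tool_rot: [-0.0, 0.579, 0.815, -0.0]
contact_force: [2.4, 1.0, 2.1]
gripper_width: -0.001
grasp_force: 1.4
```

servo_tool(motion=[-1,0,-0.04,0,0,-1,0,-0.08,0,0,-1,0,-0.12,0,0,-1,0,-0.12,0,0])

```text
time: 15.0
tool_pos: [0.5735, 0.1763, 0.1335]
tool_rot: [-0.001, 0.579, 0.815, -0.0]
contact_force: [1.0, 1.7, -0.7]
gripper_width: -0.004
grasp_force: 0.6
```

servo_tool(motion=[-1,0,-0.03,0,0,-1,0,-0.06,0,0,-1,0,-0.09,0,0,-1,0,-0.12,0,0])

```text
time: 15.5
tool_pos: [0.5604, 0.1715, 0.1341]
tool_rot: [-0.0, 0.579, 0.815, -0.0]
contact_force: [-0.4, 0.7, 0.1]
gripper_width: 0.006
grasp_force: 0.3
```

Run:
```python
from h import *
im,d,X,P=grab('side')
for q in models.regions_of('side','lid')[:1]:
    Y=X[q['mask']]; Y=Y[~np.isnan(Y[:,0])]; xb=Y[:,0]*.9435+Y[:,1]*.3313
    i=Y[:,2]>.07; k=np.polyfit(Y[i,2],xb[i],1); print(q['p'],k,'elev',np.degrees(np.arctan2(1,-k[0])),Y[:,2].max())
print(manip.state()['contact_force'])
```

```text
0.81 [-0.47646663  0.62403384] elev 64.52375862369571 0.16484260073458157
[-0.1466584   0.19719377  1.32508277]
```

servo_tool(motion=[-1,0,-0.03,0,0,-1,0,-0.06,0,0,-1,0,-0.09,0,0,-1,0,-0.12,0,0])

```text
time: 16.1
tool_pos: [0.5467, 0.1668, 0.134]
tool_rot: [-0.0, 0.579, 0.815, -0.0]
contact_force: [0.2, 0.3, 0.3]
gripper_width: -0.0
grasp_force: 0.0
```

```bash
cat > l.py <<'E'
from h import *
im,d,X,P=grab('side'); save(im,'s%d.png'%int(manip.state()['time']*10))
for q in models.regions_of('side','lid')[:1]:
    Y=X[q['mask']]; Y=Y[~np.isnan(Y[:,0])]; xb=Y[:,0]*.9435+Y[:,1]*.3313
    i=(Y[:,2]>.07); print(q['p'],i.sum(),np.percentile(Y[:,2],[50,98]))
    if i.sum()>50: k=np.polyfit(Y[i,2],xb[i],1); print(k,'elev',np.degrees(np.arctan2(1,-k[0])))
print(manip.state()['contact_force'])
E
python3 l.py
```

```text
[ 0.29690299 -0.2013484  -0.14875104]
```

servo_tool(motion=[-1,0,0,-0.15,0,-1,0,0,-0.3,0,-1,0,0,-0.3,0,-1,0,0,-0.3,0])

```text
time: 16.7
tool_pos: [0.5473, 0.1669, 0.1705]
tool_rot: [0.0, 0.579, 0.815, 0.0]
contact_force: [0.7, 1.4, -0.9]
gripper_width: -0.002
grasp_force: 0.0
```

```bash
python3 l.py; ls pics
python3 - <<'E'
from h import *
im,d,X,P=grab('side'); Y=X[~np.isnan(X[...,0])]
xb=Y[:,0]*.9435+Y[:,1]*.3313; yb=-Y[:,0]*.3313+Y[:,1]*.9435
m=(abs(xb-.541)<.05)&(abs(yb+.0255)<.07)&(Y[:,2]<.1); print(np.percentile(Y[m,2],[5,25,50,75,95]))
save(im,'side_now.png')
E
```

```text
0.8 0 [0.0656352  0.06815934]
[-0.62781937  0.64980386  0.28539753]
s161.png
s167.png
scene0.png
scene1.png
side0.png
side1.png
w1.png
w2.png
w3.png
[0.05440542 0.06514909 0.06602075 0.06672986 0.0678545 ]
```

View pics/side_now.png

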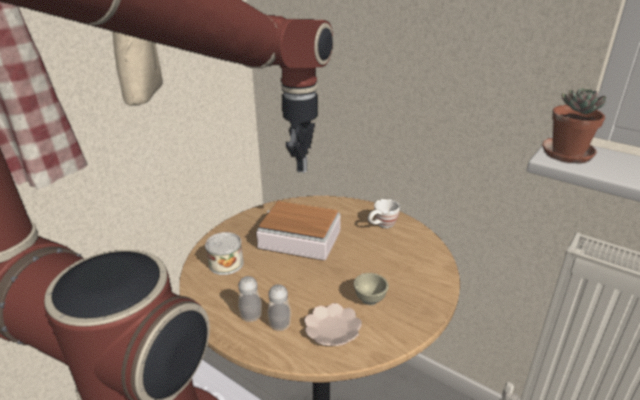

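servo_tool(motion=[-1,0,-0.25,0.2,0,-1,0,-0.25,0.4,0,-1,0,-0.25,0.6,0,-1,0,-0.25,0.72,0,-1,0,-0.25,0.72,0])

```text
time: 17.48
tool_pos: [0.5178, 0.1568, 0.0821]
tool_rot: [-0.001, 0.579, 0.815, -0.001]
contact_force: [0.0, 0.6, 0.1]
gripper_width: 0.001
grasp_force: 0.0
```

servo_tool(motion=[-1,0,0,0.009,0,-1,0,0,0.018,0,-1,0,0,0.027,0,-1,0,0,0.036,0,-1,0,0,0.045,0])

```text
time: 18.1
tool_pos: [0.5189, 0.157, 0.0783]
tool_rot: [0.0, 0.579, 0.815, 0.0]
contact_force: [0.2, 0.1, 0.4]
gripper_width: -0.001
grasp_force: 0.0
```

servo_tool(motion=[-1,0,0,0.009,0,-1,0,0,0.018,0,-1,0,0,0.027,0,-1,0,0,0.036,0,-1,0,0,0.045,0])

```text
time: 18.73
tool_pos: [0.5188, 0.157, 0.0728]
tool_rot: [-0.0, 0.579, 0.815, -0.0]
contact_force: [0.8, -0.6, -0.2]
gripper_width: 0.002
grasp_force: 0.0
```

servo_tool(motion=[-1,0,0,0.008,0,-1,0,0,0.016,0,-1,0,0,0.024,0,-1,0,0,0.032,0,-1,0,0,0.04,0])

```text
time: 19.35
tool_pos: [0.5188, 0.157, 0.0681]
tool_rot: [-0.0, 0.579, 0.815, 0.0]
contact_force: [0.1, 0.0, -0.8]
gripper_width: -0.003
grasp_force: 0.0
```

Now fine steps, 0.6 mm per row.

servo_tool(motion=[-1,0,0,0.005,0,-1,0,0,0.01,0,-1,0,0,0.015,0,-1,0,0,0.02,0])

```text
time: 19.85
tool_pos: [0.5189, 0.157, 0.0671]
tool_rot: [-0.0, 0.579, 0.815, -0.0]
contact_force: [-4.7, -0.7, 10.9]
gripper_width: 0.0
grasp_force: 5.2
```

servo_tool(motion=[-1,0,0,0.004,0,-1,0,0,0.008,0,-1,0,0,0.012,0])

```text
time: 20.23
tool_pos: [0.519, 0.157, 0.066]
tool_rot: [-0.0, 0.579, 0.815, -0.0]
contact_force: [-6.2, -1.0, 10.7]
gripper_width: 0.001
grasp_force: 5.3
```

servo_tool(motion=[-1,0,0,0.004,0,-1,0,0,0.008,0,-1,0,0,0.012,0])

```text
time: 20.6
tool_pos: [0.5189, 0.157, 0.0645]
tool_rot: [-0.0, 0.579, 0.815, -0.0]
contact_force: [-6.1, -1.4, 10.4]
gripper_width: 0.001
grasp_force: 5.3
```

servo_tool(motion=[-1,0,0,0.003,0,-1,0,0,0.006,0,-1,0,0,0.008,0])

```text
time: 20.98
tool_pos: [0.5189, 0.157, 0.0635]
tool_rot: [-0.0, 0.579, 0.815, -0.0]
contact_force: [-4.8, -1.7, 10.7]
gripper_width: 0.002
grasp_force: 5.2
```

servo_tool(motion=[-1,0,0,0.003,0,-1,0,0,0.005,0,-1,0,0,0.005,0])

```text
time: 21.35
tool_pos: [0.519, 0.157, 0.0629]
tool_rot: [-0.0, 0.579, 0.815, -0.0]
contact_force: [-6.3, -0.6, 11.0]
gripper_width: 0.003
grasp_force: 5.1
```

servo_tool(motion=[-1,0,0,0.003,0,-1,0,0,0.005,0,-1,0,0,0.005,0])

```text
time: 21.72
tool_pos: [0.5189, 0.157, 0.0626]
tool_rot: [-0.0, 0.579, 0.815, -0.0]
contact_force: [-7.2, -2.0, 11.4]
gripper_width: -0.003
grasp_force: 5.8
```

servo_tool(motion=[-1,0,0,0.002,0,-1,0,0,0.004,0,-1,0,0,0.004,0])

```text
time: 22.1
tool_pos: [0.519, 0.157, 0.0625]
tool_rot: [-0.0, 0.579, 0.815, -0.0]
contact_force: [-7.9, -2.0, 14.5]
gripper_width: 0.001
grasp_force: 7.0
```

servo_tool(motion=[-1,0,0,0.001,0,-1,0,0,0.002,0,-1,0,0,0.002,0])

```text
time: 22.48
tool_pos: [0.519, 0.157, 0.0625]
tool_rot: [-0.0, 0.579, 0.815, -0.0]
contact_force: [-7.4, -2.4, 15.5]
gripper_width: -0.002
grasp_force: 7.6
```

Hard stop reached; retreat and verify.

servo_tool(motion=[-1,0,0,-0.03,0,-1,0,0,-0.2,0,-1,0,0,-0.6,0,-1,0,0,-1,0,-1,0,0,-1,0])

```text
time: 23.1
tool_pos: [0.5219, 0.1575, 0.1853]
tool_rot: [0.004, 0.579, 0.815, 0.004]
contact_force: [0.1, -0.1, 0.1]
gripper_width: 0.003
grasp_force: 0.0
```

Run:
```python
from h import *
for c in('side','scene'):
    im,d,X,P=grab(c); Y=X[~np.isnan(X[...,0])]
    xb=Y[:,0]*.9435+Y[:,1]*.3313; yb=-Y[:,0]*.3313+Y[:,1]*.9435
    m=(abs(xb-.541)<.05)&(abs(yb+.0255)<.07)&(Y[:,2]<.1)&(Y[:,2]>.04); print(c,np.percentile(Y[m,2],[5,25,50,75,95]))
    k=np.polyfit(xb[m],Y[m,2],1); print('slope',k[0])
    for l in('stone_cup','tin','small_mug'):
        for r in models.regions_of(c,l)[:1]:
            print(l,np.nanmedian(X[r['mask']],0).round(3))
print(manip.state()['contact_force'])
```

```text
side [0.05964363 0.06089281 0.06161155 0.06230368 0.06334668]
slope 0.0010018999877884874
stone_cup [ 0.455 -0.08   0.027]
small_mug [0.686 0.032 0.038]
scene [0.06143658 0.0627502  0.063675   0.06457937 0.06584377]
slope 0.0008148663070647951
stone_cup [0.701 0.037 0.038]
tin [0.356 0.217 0.054]
small_mug [0.696 0.038 0.038]
[ 0.66360409 -0.63432188 -0.05369877]
```

```bash
python3 -c "
from plant import job_done
print(job_done())"
```

```text
the job is handed in; nothing more can be done
None
```

I handed the job in: the matchbox was laid flat in the box, the lid sprang shut by itself once past its snap point, and the panel was pressed to its hard stop (about 4.6 mm of travel by the tool reading, peaking near 17 N between steps); the hand-in returned no verdict.

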